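# Set the bobbin winder's blank speed selector by clicks and start it

## Robot

A 7-joint arm with a two-finger parallel gripper is mounted at the origin on a cart in front of the work surface, level with it; the furniture and walls round the work are solid. World frame = base frame: x ahead of the robot, y to its left, z up, the work surface at z = 0. Lengths are in m, angles in rad, forces in N, time in s.
With the tool pointing down it reaches from about 0.4 to 0.875 m from the base axis. Payload 19.3 kg.
Tool frame: the origin (TCP) lies midway between the tips of the shut fingers; the grasp point (between the pads) lies 19 mm behind it (bot.pinch_z is the distance from the TCP to the grasp point, in m); z points along the fingers, y is the line along which they close (so a half turn about z gives the same grasp; the last joint's range is limited). The gripper opens to 85 mm and grips with 20 to 120 N. Pads are 22 mm wide; open, the fingers measure 114 mm over their backs; the gripper's body (76 mm by 85 mm) begins 54 mm behind the grasp point. The pads swing forward as they close: fully open they stand 13 mm farther back than shut.
Start: joints at [1.088, 0.521, -0.036, 1.599, 0.021, 1.021, -0.113], TCP at [0.251, -0.573, 0.196] pointing down, gripper open.
Joint ranges: [-2.91, 2.91], [-0.3, 2.13], [-1.5, 1.42], [0.17, 2.43], [-1.26, 4.41], [0.16, 1.93], [-2.52, 2.52]. Speed limits (rad/s): [1.89, 1.89, 2.39, 2.39, 3.01, 3.01, 3.01].

## Interface

Orientations are given as [roll, pitch, yaw] about the fixed x, y, z axes, in that order (R = Rz(yaw) Ry(pitch) Rx(roll)).
In Python, from workcell import observe, viewer, bot gives the robot as it stands. The module is installed in compiled form; this text tells all that it offers.
- The arm moves only by the tool play_rows, never from a script. Its argument "motion" is a list of rows, each a list of 7 numbers: the shift along the tool's x, y, z in cm, then the turn, a rotation vector about the tool's x, y, z in rad, then the opening, from -1 (shut) to 1 (fully open), so that 0 is half open. A call has exactly 5 rows; each row is the pose to reach, as a shift and turn from the pose commanded when the call began, along the tool's axes at that moment; what a row does not reach only later rows make up. A row lasts 1/10 s, in which the tool goes at most 50 mm and 8.59 degrees, less where a joint would pass 70% of its speed; a pose out of reach is approached as far as the arm can. A call with a gripper value outside its range is refused whole. The fingers move at their own pace and stop on an object; "squeeze" is the grip in N (left out, the last holds). Time passes only in rows, so rows that repeat a pose let the fingers close, or fill a call up. It gives the time, the measured TCP pose, the force, the opening and the grip force at its end, in the units of the state.
- observe(): the state, without advancing time (a new reading comes with each control period).
- viewer.grab_frame(name): name is "side" or "top"; returns (picture, depth): 480x640x3 uint8, red, green, blue; 480x640 float32, m along the optical axis (not along the pixel's ray), 0 where there is no reading.
- viewer.camera_info(name): a dict with "fx", "fy", "cx", "cy" (pixels), "k1" (the pictures are not rectified: a ray, as slopes to the right and down, at radius r is drawn at 1 + k1 r^2 times it, then the intrinsics apply), "R" (3x3) and "t" (3): a world point X has camera coordinates R X + t. Camera axes: x right, y down, z forward; pixel columns grow to the right and rows downward; lengths in m; the calibration is good to about 2 mm. A picture is of the moment at which its call begins. camera_info takes no time and is no camera call.
- bot.job_done(): hands the job in; it is judged then, once.
The state is a dict: "clock": time; "qpos": joint angles; "qd": joint speeds; "joint_efforts": joint torques, N m; "position": TCP position; "tool_rot": TCP orientation; "force": force on the tool from outside, world axes, zero at the start; "moment": the same for the moment, N m; "grip_width": finger opening in m; "finger_force": force on a finger pad.
Only numpy, scipy, OpenCV 4.12 (cv2) and the standard library are available. Lean on these libraries where they do the work, as an engineer would, in place of code of your own. Each camera call takes 0.05 s, during which the arm holds its last target. There are 200 camera calls.

## Task

Set the bobbin winder to its third speed and start it: turn the blank black knob anticlockwise until it meets its end stop, without forcing it past the stop, then clockwise by exactly three clicks, and let go. Then press the green start button fully down and release it, leaving the things around the winder where they are.

Things in the scene. Friction and masses are not known exactly. Their poses are not given: they have to be found in the camera images.
- winder: Bobbin winder: heavy fixed white housing with a blue band, 130 mm (x) by 240 mm (y), top at 50 mm; origin under its centre on the worktop, z up. On top, at x,y in mm: black selector knob (-20, 70), green start button (-30, -75), blue thread spool on a pin (35, -12) reaching 110 mm above the worktop, small bobbin (40, -85) and tension disc (46, -50), both under 15 mm tall.
- knob_grip (a point): On the vertical axis of the selector knob, 70 mm above the worktop, at the height to grip. The knob is a blank black fluted cylinder, 47 mm in diameter, grip surface from 53 to 81 mm above the worktop. The point belongs to the housing and does NOT turn with the knob: the knob's angle is neither marked nor measured. It starts two to four clicks (under 110 degrees) from the stop.
- knob_top (a point): Centre of the knob's top, 84 mm above the worktop (fixed point). Five clicks, unevenly spaced, at least 15 degrees apart, counted from the stop (zero): feel them. From one rest to the next the resisting torque rises to about 0.4 N m on leaving, falls to nothing half-way, then pulls on (about -0.4 N m) into the next rest, where it flips back to resisting.
- knob_foot (a point): Centre of the flat plate under the knob, its top 52 mm above the worktop (fixed point). The anticlockwise end stop resists steeply and keeps on, unlike a click: about 1 N m at 5 degrees, then yields slowly (1 N m/rad); more than 10 degrees past it damages it. Grip firmly (40 N or more), or the fingers slip there. Let go within a few degrees of a rest, the knob springs into that rest by itself.
- start_top (a point): Centre of the top face of the green start button (28 mm in diameter) when up. Its axis is vertical; it goes down 6 mm against a spring, fully down at 5 N, and comes up when released. Pressing it with the selector not on the third click starts the wrong speed.
- start (a joint): How far the start button is pressed: 0 up, 0.006 m fully down.
- gauge_mark (a point): A point of the gearing hidden inside the housing, used only for judging: with the knob it shifts along the housing's x by 0.1 mm per radian of clockwise turn from the stop, far below what can be measured.
- red_mid (a point): Centre, half-way up, of a loose standing spool of red thread, 29 mm in diameter and 46 mm tall, beside the winder: a bystander.
- orange_mid (a point): Centre, half-way up, of a loose standing spool of orange thread, 29 mm in diameter and 46 mm tall, on the other side of the winder: a bystander.
- tape_measure: Yellow pocket tape measure, 55 by 123 by 25 mm, origin on the worktop: a bystander.

How it is judged:
By the outcome, as a careful person would: the job done as asked, in the order asked, and still so for the second after the job is handed in, with the robot touching nothing.
It also fails if it takes over 72 s, if anything falls off the work surface, if the arm or the gripper's body presses on something with over 40 N, if the wrist force passes 120 N, or if a joint passes its speed limit or range.

## Working session

There is one attempt and no reset: what is moved stays moved. The work goes in short steps, Python scripts to look and compute and a tool call to move; the robot and the scene stay as the last step left them, time stands still between calls to the robot, and variables do not carry over. Pictures are saved under pics/ and viewed, at most 10 in all, crops included, and the job is handed in when it is done.

Besides the shell and the picture viewer there is one more tool, called after "Call:" by a JSON object that holds its "name" and its "arguments". play_rows: Moves the arm, as the interface text tells. Its arguments: {"type":"object","properties":{"motion":{"type":"array"},"squeeze":{"type":"number"}},"required":["motion"]}

```bash
mkdir -p pics; cat > h.py <<'E'
import numpy as np, cv2
from workcell import observe, viewer, bot
def K(i): return np.array([[i['fx'],0,i['cx']],[0,i['fy'],i['cy']],[0,0,1.]])
def ray(i,u,v):
    p=cv2.undistortPoints(np.array([[[u,v]]],float),K(i),np.array([i['k1'],0,0,0.]))[0,0]
    R=np.array(i['R']);t=np.array(i['t']); return -R.T@t, R.T@np.array([p[0],p[1],1.])
def plane(i,u,v,z):
    c,d=ray(i,u,v); return c+d*(z-c[2])/d[2]
E
python3 - <<'E'
from h import *
s=observe(); print({k:np.round(v,3) for k,v in s.items()}, bot.pinch_z)
for n in('side','top'):
    p,d=viewer.grab_frame(n); cv2.imwrite(f'pics/{n}0.png',p[:,:,::-1]); np.savez(f'{n}0.npz',p=p,d=d)
    i=viewer.camera_info(n); print(n,i['fx'],i['k1'],-np.array(i['R']).T@i['t'])
E
```

```text
{'clock': np.float64(0.0), 'qpos': array([ 1.088,  0.522, -0.036,  1.6  ,  0.021,  1.021, -0.113]), 'qd': array([ 0.001, -0.   , -0.   , -0.   , -0.002, -0.001,  0.001]), 'joint_efforts': array([-0.0000e+00, -9.2711e+01,  1.9790e+00, -3.6993e+01,  1.8000e-02,
        8.0000e-03, -0.0000e+00]), 'position': array([ 0.251, -0.572,  0.195]), 'tool_rot': array([-3.14 ,  0.   ,  0.413]), 'force': array([ 0.149, -0.017,  1.13 ]), 'moment': array([0.008, 0.052, 0.007]), 'finger_force': np.float64(0.0), 'grip_width': np.float64(0.085)} 0.0187
side 482.16898891511346 -0.08892109864493986 [0.38882225 0.9688785  0.74221898]
top 562.718551943664 0.01604982453173793 [0.42323511 0.00233055 1.14393655]
```

View pics/top0.png

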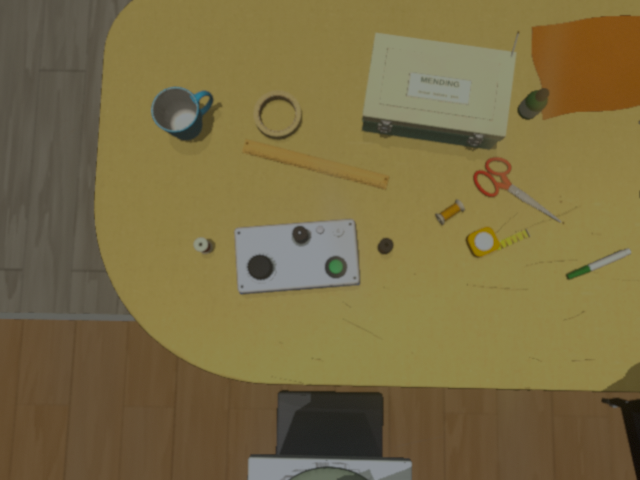

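View pics/side0.png

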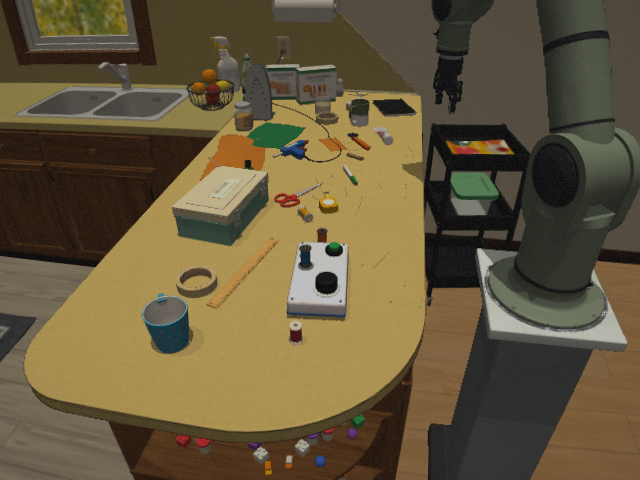

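The top view shows the knob at about (260,267), the green button at (335,267), the blue spool at (301,235), the red spool at (202,245) and a dark spool at (386,246). The side view shows the knob at (326,283) and the button at (334,248). Next I turn these into positions.

```bash
python3 - <<'E'
from h import *
T=np.load('top0.npz');S=np.load('side0.npz');it=viewer.camera_info('top');is_=viewer.camera_info('side')
def blob(img,box,f):
    x0,y0,x1,y1=box; hsv=cv2.cvtColor(img[y0:y1,x0:x1].copy(),cv2.COLOR_RGB2HSV)
    m=f(hsv).astype('uint8'); n,l,st,c=cv2.connectedComponentsWithStats(m); k=1+np.argmax(st[1:,4])
    return c[k]+[x0,y0],st[k],(l==k)
blk=lambda h:(h[...,2]<75); grn=lambda h:(h[...,0]>45)&(h[...,0]<85)&(h[...,1]>120)&(h[...,2]>60)
def tri(a,b):
    c1,d1=ray(it,*a);c2,d2=ray(is_,*b); s=np.linalg.lstsq(np.c_[d1,-d2],c2-c1,rcond=None)[0]
    p,q=c1+s[0]*d1,c2+s[1]*d2; return (p+q)/2,np.linalg.norm(p-q)
kt,s1,_=blob(T['p'],(240,245,282,290),blk); ks,s2,_=blob(S['p'],(308,266,344,300),blk)
gt,s3,_=blob(T['p'],(322,252,350,282),grn); gs,s4,_=blob(S['p'],(322,238,346,258),grn)
print('knob',kt,s1,ks,s2,plane(it,*kt,.084),tri(kt,ks))
print('btn',gt,s3,gs,s4,plane(it,*gt,.06),tri(gt,gs))
# housing outline: bright top
hsv=cv2.cvtColor(T['p'],cv2.COLOR_RGB2HSV); c,st,m=blob(T['p'],(225,210,370,305),lambda h:(h[...,1]<60)&(h[...,2]>110))
cn=max(cv2.findContours(m.astype('uint8'),cv2.RETR_EXTERNAL,2)[0],key=len); r=cv2.minAreaRect(cn)
cor=[plane(it,*(q+[225,210]),.05) for q in cv2.boxPoints(r)]; print('house',np.round(cor,4),np.mean(cor,0))
for n,uv,z in(('red',(202,245),.046),('orange',(386,246),.046),('spool',(301,235),.11)): print(n,plane(it,*uv,z))
# depth heights
for uv in(kt,gt):
    u,v=np.round(uv).astype(int); d=np.median(T['d'][v-3:v+4,u-3:u+4]); c_,r_=ray(it,*uv); print('depth pt',c_+r_*d)
cv2.imwrite('pics/crop.png',cv2.resize(np.hstack([T['p'][205:305,190:400],S['p'][230:330,270:370]])[:,:,::-1],None,fx=2.5,fy=2.5,interpolation=2))
E
```

```text
knob [260.07306889 266.83716075] [  8  10  25  25 479] [326.10148515 282.5470297 ] [  8   6  21  22 404] [0.5152635  0.13570904 0.084     ] (array([0.5170019, 0.1381103, 0.0649777]), np.float64(0.00017344081208058295))
btn [331.65517241 266.20689655] [ 8 10  5  9 29] [333.83870968 245.32258065] [ 7  4 11  8 62] [5.20853988e-01 1.81548285e-04 6.00000000e-02] (array([5.19764040e-01, 2.06010331e-04, 7.21576299e-02]), np.float64(9.911668760217264e-06))
house [[ 0.5949  0.1968  0.05  ]
 [ 0.6177 -0.0432  0.05  ]
 [ 0.4905 -0.0544  0.05  ]
 [ 0.4678  0.1821  0.05  ]] [0.54271246 0.07031434 0.05      ]
red [0.55991355 0.25663865 0.046     ]
orange [ 0.56366377 -0.10581751  0.046     ]
spool [0.57358486 0.05811306 0.11      ]
depth pt [0.51521178 0.13563408 0.08459571]
depth pt [5.19712225e-01 2.06683322e-04 7.26778642e-02]
```

View pics/crop.png

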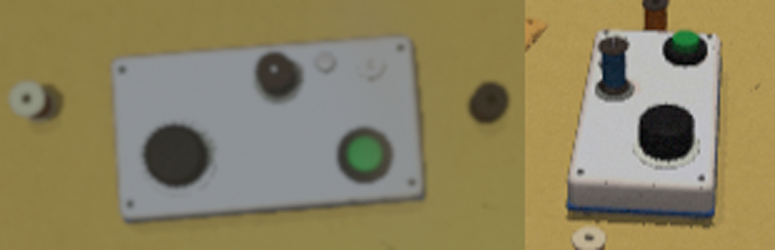

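```bash
cat >> h.py <<'E'
from scipy.spatial.transform import Rotation as Ro
def st():
    s=observe(); print('t%.2f'%s['clock'],'p',np.round(s['position'],4),'rot',np.round(s['tool_rot'],3),'q',np.round(s['qpos'],2),'F',np.round(s['force'],1),'M',np.round(s['moment'],2),'w%.4f g%.0f'%(s['grip_width'],s['finger_force'])); return s
def delta(s,p): return np.round(100*Ro.from_euler('xyz',s['tool_rot']).as_matrix().T@(np.array(p)-s['position']),2)
E
python3 - <<'E'
from h import *
T=np.load('top0.npz');it=viewer.camera_info('top')
a=T['p'][250:285,318:355].astype(int); m=(a[...,1]>a[...,0]*1.25)&(a[...,1]>a[...,2]*1.15)
v,u=np.nonzero(m); c=np.array([u.mean()+318,v.mean()+250]); print('green',c,len(u),np.ptp(u),np.ptp(v))
for du in(-2,0,2): print(T['d'][int(c[1])+du,int(c[0])-2:int(c[0])+3])
for z in(.06,.066,.072): print(plane(it,*c,z))
d=T['d'];print('house h',[ (lambda c_,r:(c_+r*d[v,u])[2])(*ray(it,u,v)) for u,v in((300,270),(320,280),(280,280))])
s=st(); print(delta(s,(.516,.1372,.19)))
E
```

```text
green [335.19653179 266.19653179] 173 14 14
[1.0741601 1.0741199 1.078275  1.0725406 1.0761521]
[1.0723021 1.0761703 1.0747093 1.0759742 1.0728611]
[1.0738122 1.0759008 1.0733712 1.077997  1.072639 ]
[ 0.52098723 -0.00665793  0.06      ]
[ 0.52044614 -0.00660817  0.066     ]
[ 0.51990504 -0.00655842  0.072     ]
house h [np.float64(0.04952567600776736), np.float64(0.04905896117130548), np.float64(0.050231510243520905)]
t0.10 p [ 0.2506 -0.5722  0.1952] rot [-3.141  0.     0.413] q [ 1.09  0.52 -0.04  1.6   0.02  1.02 -0.11] F [ 0.8 -0.3  0.1] M [-0.03 -0.01  0.02] w0.0857 g0
[ 52.77 -54.33   0.57]
```

Call:
{"name": "play_rows", "arguments": {"motion": [[3.5,-3.6,0,0,0,0,1],[7,-7.2,0,0,0,0,1],[10.5,-10.8,0,0,0,0,1],[14,-14.4,0,0,0,0,1],[17.5,-18,0,0,0,0,1]]}}

```text
clock: 0.6
position: [0.3386, -0.3364, 0.1956]
tool_rot: [-3.141, 0.0, 0.413]
force: [1.6, -0.7, 0.9]
grip_width: 0.0854
finger_force: 0.0
```

Call:
{"name": "play_rows", "arguments": {"motion": [[3.5,-3.6,0,0,0,0,1],[7,-7.2,0,0,0,0,1],[10.5,-10.8,0,0,0,0,1],[14,-14.4,0,0,0,0,1],[17.5,-18,0,0,0,0,1]]}}

```text
clock: 1.1
position: [0.4264, -0.1024, 0.1958]
tool_rot: [3.141, -0.0, 0.413]
force: [1.5, -0.9, -0.3]
grip_width: 0.0854
finger_force: 0.0
```

```bash
python3 -c "
from h import *
s=st();print(delta(s,(.516,.137,.19)))"
```

```text
t1.10 p [ 0.4264 -0.1024  0.1958] rot [ 3.141 -0.     0.413] q [ 0.32  0.23 -0.26  2.06  0.08  0.86 -1.14] F [ 1.5 -0.9 -0.3] M [-0.03 -0.08 -0.01] w0.0854 g0
[ 17.81 -18.34   0.58]
```

Call:
{"name": "play_rows", "arguments": {"motion": [[3.5,-3.6,0,0,0,-0.14,1],[7,-7.2,0,0,0,-0.28,1],[10.5,-10.8,0,0,0,-0.42,1],[14,-14.4,0,0,0,-0.56,1],[17.6,-18.2,0,0,0,-0.7,1]]}}

```text
clock: 1.6
position: [0.5136, 0.1319, 0.1957]
tool_rot: [3.142, 0.0, 1.118]
force: [0.7, -0.7, 0.1]
grip_width: 0.0854
finger_force: 0.0
```

```bash
python3 -c "
from h import *
s=st();print(delta(s,(.516,.137,.05)))"
```

```text
t1.60 p [0.5136 0.1319 0.1957] rot [3.142 0.    1.118] q [ 0.    0.4  -0.48  1.83  0.22  0.96 -1.03] F [ 0.7 -0.7  0.1] M [-0.   -0.04 -0.06] w0.0854 g0
[ 5.600e-01 -1.000e-02  1.457e+01]
```

Call:
{"name": "play_rows", "arguments": {"motion": [[0.3,0,2,0,0,0,1],[0.3,0,4,0,0,0,1],[0.3,0,6,0,0,0,1],[0.3,0,8,0,0,0,1],[0.3,0,8,0,0,0,1]]}}

```text
clock: 2.1
position: [0.5132, 0.1323, 0.1136]
tool_rot: [-3.139, 0.003, 1.113]
force: [-1.0, -0.4, -0.0]
grip_width: 0.0853
finger_force: 0.0
```

```bash
python3 - <<'E'
from h import *
s=st();print(delta(s,(.516,.137,.05)))
p,d=viewer.grab_frame('side'); q,_=viewer.grab_frame('top')
cv2.imwrite('pics/a.png',cv2.resize(np.hstack([p[190:340,240:420],q[190:340,180:360]])[:,:,::-1],None,fx=2.2,fy=2.2,interpolation=2))
E
```

```text
t2.10 p [0.5132 0.1323 0.1136] rot [-3.139e+00  3.000e-03  1.113e+00] q [-0.04  0.51 -0.44  1.91  0.3   0.79 -1.1 ] F [-1.  -0.4 -0. ] M [ 0.02  0.04 -0.03] w0.0853 g0
[0.57 0.07 6.35]
```

View pics/a.png

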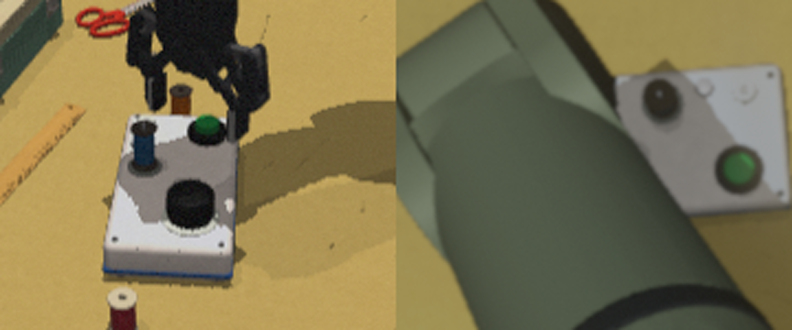

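The side crop shows the open fingers apparently beyond the knob, with tips near full-image (311,238) and (348,252). I'll project the TCP to check.

```bash
python3 - <<'E'
from h import *
i=viewer.camera_info('side')
def proj(X): 
    return cv2.projectPoints(np.array([X],float),cv2.Rodrigues(np.array(i['R']))[0],np.array(i['t'],float),K(i),np.array([i['k1'],0,0,0.]))[0].ravel()
s=st(); R=Ro.from_euler('xyz',s['tool_rot']).as_matrix(); p=s['position']
print(proj(p)); 
for y in(-.05,.05): print(proj(p+R@[0,y,-.013]))
print('knob',proj((.516,.137,.07)))
E
```

```text
t2.20 p [0.5145 0.1328 0.116 ] rot [-3.141  0.     1.113] q [-0.04  0.51 -0.44  1.9   0.3   0.79 -1.1 ] F [ 0.3 -0.   0.5] M [ 0.05 -0.03  0.01] w0.0854 g0
[327.76497874 262.90747441]
[347.15794986 266.17101032]
[309.3319085  250.35446713]
knob [326.67436297 280.53131848]
```

```bash
python3 - <<'E'
from h import *
i=viewer.camera_info('side'); s=st()
p,d=viewer.grab_frame('side'); P=[]
for v in range(180,275):
  for u in range(295,370):
    if d[v,u]>0:
      c,r=ray(i,u,v); X=c+r*d[v,u]; P.append([u,v,*X])
P=np.array(P)
m=(P[:,4]>.095)&(P[:,0]>320)&(P[:,4]<.3)
Q=P[m]; 
for side in (P[:,0]>328,P[:,0]<320):
  Q=P[side&(P[:,4]>.105)&(P[:,4]<.3)]; o=np.argsort(Q[:,4])[:12]; print(np.round(Q[o],3))
  o=np.argsort(-Q[:,1])[:8]; print(np.round(Q[o],3))
E
```

```text
t2.20 p [0.5145 0.1328 0.116 ] rot [-3.141  0.     1.113] q [-0.04  0.51 -0.44  1.9   0.3   0.79 -1.1 ] F [ 0.3 -0.   0.5] M [ 0.05 -0.03  0.01] w0.0854 g0
[[3.46e+02 2.54e+02 4.73e-01 1.58e-01 1.62e-01]
 [3.47e+02 2.53e+02 4.71e-01 1.54e-01 1.62e-01]
 [3.45e+02 2.54e+02 4.75e-01 1.60e-01 1.63e-01]
 [3.44e+02 2.54e+02 4.76e-01 1.62e-01 1.65e-01]
 [3.42e+02 2.53e+02 4.81e-01 1.60e-01 1.66e-01]
 [3.45e+02 2.53e+02 4.75e-01 1.60e-01 1.66e-01]
 [3.46e+02 2.53e+02 4.73e-01 1.61e-01 1.67e-01]
 [3.43e+02 2.52e+02 4.79e-01 1.61e-01 1.69e-01]
 [3.43e+02 2.53e+02 4.78e-01 1.64e-01 1.69e-01]
 [3.44e+02 2.53e+02 4.76e-01 1.65e-01 1.69e-01]
 [3.44e+02 2.52e+02 4.77e-01 1.62e-01 1.70e-01]
 [3.46e+02 2.52e+02 4.73e-01 1.61e-01 1.70e-01]]
[[3.46e+02 2.54e+02 4.73e-01 1.58e-01 1.62e-01]
 [3.45e+02 2.54e+02 4.75e-01 1.60e-01 1.63e-01]
 [3.44e+02 2.54e+02 4.76e-01 1.62e-01 1.65e-01]
 [3.47e+02 2.53e+02 4.71e-01 1.54e-01 1.62e-01]
 [3.46e+02 2.53e+02 4.73e-01 1.61e-01 1.67e-01]
 [3.45e+02 2.53e+02 4.75e-01 1.60e-01 1.66e-01]
 [3.44e+02 2.53e+02 4.76e-01 1.65e-01 1.69e-01]
 [3.43e+02 2.53e+02 4.78e-01 1.
[... 279 characters left out ...]
.53e-01 1.12e-01 1.64e-01]
 [3.13e+02 2.37e+02 5.51e-01 1.09e-01 1.64e-01]
 [3.11e+02 2.38e+02 5.54e-01 1.15e-01 1.65e-01]
 [3.14e+02 2.36e+02 5.49e-01 1.06e-01 1.65e-01]
 [3.12e+02 2.37e+02 5.53e-01 1.12e-01 1.66e-01]
 [3.11e+02 2.37e+02 5.55e-01 1.13e-01 1.66e-01]
 [3.07e+02 2.39e+02 5.62e-01 1.22e-01 1.66e-01]]
[[3.05e+02 2.47e+02 5.78e-01 6.60e-02 1.06e-01]
 [3.04e+02 2.46e+02 5.81e-01 6.70e-02 1.08e-01]
 [3.05e+02 2.46e+02 5.78e-01 6.80e-02 1.10e-01]
 [3.05e+02 2.45e+02 5.80e-01 5.90e-02 1.06e-01]
 [3.09e+02 2.39e+02 5.57e-01 1.22e-01 1.67e-01]
 [3.08e+02 2.39e+02 5.60e-01 1.22e-01 1.67e-01]
 [3.10e+02 2.39e+02 5.55e-01 1.22e-01 1.67e-01]
 [3.11e+02 2.39e+02 5.55e-01 1.13e-01 1.61e-01]]
```

Call:
{"name": "play_rows", "arguments": {"motion": [[0.1,0,1.5,0,0,0,1],[0.2,0,3,0,0,0,1],[0.2,0,4.5,0,0,0,1],[0.2,0,5.5,0,0,0,1],[0.2,0,6.5,0,0,0,1]]}}

```text
clock: 2.75
position: [0.516, 0.1346, 0.0509]
tool_rot: [3.141, -0.001, 1.112]
force: [-0.9, -0.2, 0.7]
grip_width: 0.0855
finger_force: 0.0
```

```bash
python3 - <<'E'
from h import *
i=viewer.camera_info('side'); s=st()
p,d=viewer.grab_frame('side'); s=st(); print(delta(s,(.516,.137,.05)))
cv2.imwrite('pics/b.png',cv2.resize(p[210:330,260:400][:,:,::-1],None,fx=4.5,fy=4.5,interpolation=2))
def X(u,v): c,r=ray(i,u,v); return np.round(c+r*d[v,u],3)
for v in range(255,300,4): print(v,[tuple(X(u,v)) for u in(304,326,346)])
E
```

```text
t2.75 p [0.516  0.1346 0.0509] rot [ 3.141e+00 -1.000e-03  1.112e+00] q [-0.08  0.61 -0.39  1.94  0.37  0.66 -1.16] F [-0.9 -0.2  0.7] M [-0.06 -0.02 -0.02] w0.0855 g0
t2.80 p [0.5153 0.1344 0.0495] rot [-3.141  0.     1.113] q [-0.08  0.61 -0.39  1.94  0.37  0.66 -1.16] F [-1.9 -0.9 -2.6] M [-0.04  0.09 -0.  ] w0.0855 g0
[ 0.27 -0.05 -0.05]
255 [(np.float64(0.58), np.float64(0.074), np.float64(0.088)), (np.float64(0.538), np.float64(0.01), np.float64(0.048)), (np.float64(0.474), np.float64(0.147), np.float64(0.152))]
259 [(np.float64(0.58), np.float64(0.072), np.float64(0.075)), (np.float64(0.535), np.float64(0.027), np.float64(0.048)), (np.float64(0.473), np.float64(0.156), np.float64(0.148))]
263 [(np.float64(0.58), np.float64(0.075), np.float64(0.065)), (np.float64(0.532), np.float64(0.045), np.float64(0.049)), (np.float64(0.471), np.float64(0.168), np.float64(0.147))]
267 [(np.float64(0.58), np.float64(0.076), np.float64(0.054)), (np.float64(0.53), np.float64(0.059), np.float64(0.048)), (np.float64(0.471), np.float64(0.165), np.float64(0.134))]
271 [(np.float64(0.579), np.float6
[... 713 characters left out ...]
), np.float64(0.142), np.float64(0.048)), (np.float64(0.514), np.float64(0.16), np.float64(0.071)), (np.float64(0.474), np.float64(0.116), np.float64(0.04))]
291 [(np.float64(0.564), np.float64(0.157), np.float64(0.049)), (np.float64(0.514), np.float64(0.162), np.float64(0.06)), (np.float64(0.472), np.float64(0.132), np.float64(0.042))]
295 [(np.float64(0.562), np.float64(0.169), np.float64(0.048)), (np.float64(0.514), np.float64(0.161), np.float64(0.048)), (np.float64(0.474), np.float64(0.115), np.float64(0.016))]
299 [(np.float64(0.559), np.float64(0.183), np.float64(0.049)), (np.float64(0.512), np.float64(0.17), np.float64(0.045)), (np.float64(0.472), np.float64(0.13), np.float64(0.016))]
```

View pics/b.png

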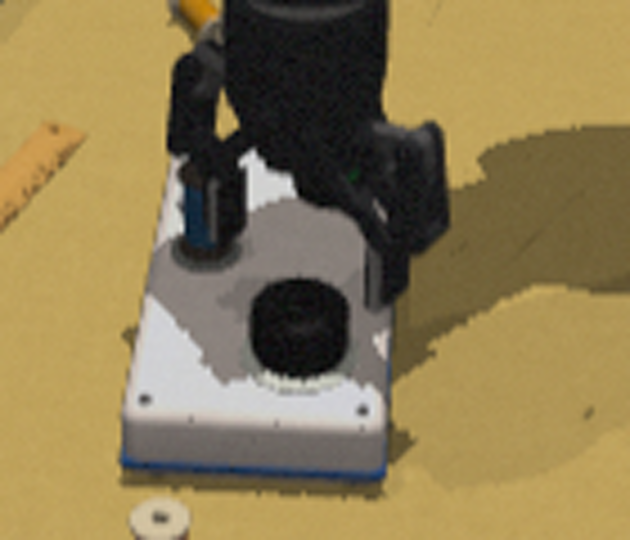

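The crop shows the knob at full-image (326,283) with the finger tips at about (345,278) and (311,262). The tips look 30 to 40 mm higher than the TCP reading implies. A gentle close settles it: about 47 mm means the fingers are on the knob.

Call:
{"name": "play_rows", "arguments": {"motion": [[0.25,0,0,0,0,0,0.6],[0.25,0,0,0,0,0,0.4],[0.25,0,0,0,0,0,0.2],[0.25,0,0,0,0,0,0.1],[0.25,0,0,0,0,0,0]], "squeeze": 25}}

```text
clock: 3.3
position: [0.5167, 0.1367, 0.0509]
tool_rot: [3.141, -0.0, 1.113]
force: [0.3, -0.1, 0.3]
grip_width: 0.0429
finger_force: 0.0
```

```bash
python3 - <<'E'
from h import *
s=st()
E
```

```text
t3.30 p [0.5167 0.1367 0.0509] rot [ 3.141 -0.     1.113] q [-0.08  0.61 -0.39  1.94  0.37  0.66 -1.16] F [ 0.3 -0.1  0.3] M [ 0.06 -0.02  0.02] w0.0429 g0
```

```bash
python3 - <<'E'
from h import *
i=viewer.camera_info('side')
p,d=viewer.grab_frame('side')
cv2.imwrite('pics/c.png',cv2.resize(p[215:305,275:375][:,:,::-1],None,fx=6,fy=6,interpolation=2))
def X(u,v): c,r=ray(i,u,v); return c+r*d[v,u]
pts=np.array([[u,v,*X(u,v)] for v in range(230,300) for u in range(300,352)])
c=pts[(np.hypot(pts[:,2]-.516,pts[:,3]-.137)<.06)&(pts[:,4]>.086)&(pts[:,4]<.14)]
for u in range(302,352,2):
    a=c[c[:,0]==u]
    if len(a): print(np.round(a[np.argmax(a[:,1])],3))
E
```

```text
[3.04e+02 2.51e+02 5.68e-01 1.26e-01 1.37e-01]
[3.06e+02 2.53e+02 5.64e-01 1.24e-01 1.30e-01]
[3.08e+02 2.52e+02 5.59e-01 1.25e-01 1.35e-01]
[3.10e+02 2.54e+02 5.55e-01 1.25e-01 1.29e-01]
[3.12e+02 2.66e+02 5.51e-01 1.26e-01 9.80e-02]
[3.14e+02 2.71e+02 5.45e-01 1.32e-01 9.00e-02]
[3.16e+02 2.72e+02 5.40e-01 1.35e-01 8.90e-02]
[3.18e+02 2.71e+02 5.37e-01 1.29e-01 8.80e-02]
[3.20e+02 2.69e+02 5.34e-01 1.22e-01 8.90e-02]
[3.32e+02 2.79e+02 5.01e-01 1.56e-01 9.10e-02]
[3.34e+02 2.80e+02 4.97e-01 1.57e-01 9.00e-02]
[3.36e+02 2.79e+02 4.93e-01 1.53e-01 9.00e-02]
[3.38e+02 2.78e+02 4.89e-01 1.54e-01 9.40e-02]
[3.40e+02 2.76e+02 4.85e-01 1.48e-01 9.50e-02]
[3.42e+02 2.68e+02 4.79e-01 1.68e-01 1.32e-01]
[3.44e+02 2.67e+02 4.75e-01 1.71e-01 1.38e-01]
[3.46e+02 2.66e+02 4.71e-01 1.62e-01 1.34e-01]
[3.48e+02 2.64e+02 4.68e-01 1.58e-01 1.37e-01]
[3.50e+02 2.62e+02 4.65e-01 1.50e-01 1.37e-01]
```

View pics/c.png

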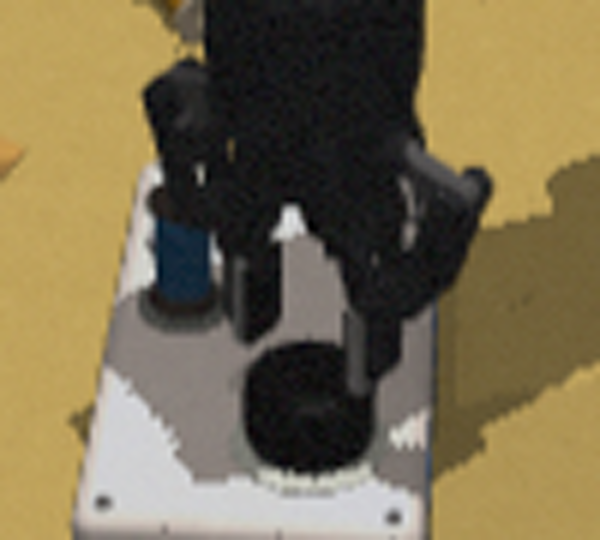

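The closed fingers have their tips at z≈0.089, seen at about (316,272) and (334,280), just above the knob top. So the fingertips sit about 33 mm above what the TCP reading says. I'll open up and go down 33 mm more, watching the force.

Call:
{"name": "play_rows", "arguments": {"motion": [[0,0,0,0,0,0,1],[0,0,0,0,0,0,1],[0,0,0,0,0,0,1],[0,0,0.5,0,0,0,1],[0,0,1,0,0,0,1]]}}

```text
clock: 3.85
position: [0.5166, 0.1367, 0.0403]
tool_rot: [3.142, -0.0, 1.113]
force: [-0.3, -0.5, -0.7]
grip_width: 0.0855
finger_force: 0.0
```

Call:
{"name": "play_rows", "arguments": {"motion": [[0,0,0.4,0,0,0,1],[0,0,0.8,0,0,0,1],[0,0,1.2,0,0,0,1],[0,0,1.2,0,0,0,1],[0,0,1.2,0,0,0,1]]}}

```text
clock: 4.35
position: [0.5166, 0.1368, 0.0287]
tool_rot: [-3.141, 0.0, 1.113]
force: [0.7, -0.5, 0.1]
grip_width: 0.0856
finger_force: 0.0
```

```bash
python3 - <<'E'
from h import *
i=viewer.camera_info('side');s=st()
p,d=viewer.grab_frame('side')
def X(u,v): c,r=ray(i,u,v); return c+r*d[v,u]
pts=np.array([[u,v,*X(u,v)] for v in range(240,310) for u in range(300,360)])
c=pts[(pts[:,4]>.062)&(pts[:,4]<.16)&(np.hypot(pts[:,2]-.516,pts[:,3]-.137)<.065)]
for u in list(range(304,316,2))+list(range(338,354,2)):
    a=c[c[:,0]==u]
    if len(a): print(np.round(a[np.argmax(a[:,1])],3))
E
```

```text
t4.35 p [0.5166 0.1368 0.0287] rot [-3.141  0.     1.113] q [-0.1   0.65 -0.37  1.95  0.39  0.62 -1.18] F [ 0.7 -0.5  0.1] M [-0.01  0.04  0.01] w0.0856 g0
[3.04e+02 2.58e+02 5.69e-01 1.23e-01 1.15e-01]
[3.06e+02 2.71e+02 5.65e-01 1.24e-01 8.10e-02]
[3.08e+02 2.72e+02 5.60e-01 1.27e-01 8.10e-02]
[3.10e+02 2.72e+02 5.57e-01 1.22e-01 7.70e-02]
[3.12e+02 2.70e+02 5.53e-01 1.15e-01 7.80e-02]
[3.14e+02 2.53e+02 5.43e-01 1.44e-01 1.47e-01]
[3.38e+02 2.69e+02 4.88e-01 1.61e-01 1.24e-01]
[3.40e+02 2.87e+02 4.83e-01 1.65e-01 7.80e-02]
[3.42e+02 2.88e+02 4.78e-01 1.66e-01 7.70e-02]
[3.44e+02 2.87e+02 4.74e-01 1.60e-01 7.60e-02]
[3.46e+02 2.86e+02 4.70e-01 1.64e-01 8.30e-02]
[3.48e+02 2.84e+02 4.66e-01 1.60e-01 8.50e-02]
[3.50e+02 2.64e+02 4.62e-01 1.73e-01 1.49e-01]
```

Call:
{"name": "play_rows", "arguments": {"motion": [[0,0,0.4,0,0,0,1],[0,0,0.8,0,0,0,1],[0,0,1.0,0,0,0,1],[0,0,1.0,0,0,0,0.5],[0,0,1.0,0,0,0,0.2]]}}

```text
clock: 4.9
position: [0.5166, 0.1368, 0.0187]
tool_rot: [-3.141, 0.0, 1.113]
force: [-0.7, -0.2, 0.5]
grip_width: 0.0591
finger_force: 0.0
```

Call:
{"name": "play_rows", "arguments": {"motion": [[0,0,0,0,0,0,0],[0,0,0,0,0,0,-0.2],[0,0,0,0,0,0,-0.2],[0,0,0,0,0,0,-0.2],[0,0,0,0,0,0,-0.2]]}}

```text
clock: 5.4
position: [0.5159, 0.1371, 0.0189]
tool_rot: [-3.141, 0.0, 1.113]
force: [-7.1, 3.0, 7.5]
grip_width: 0.0458
finger_force: 26.0
```

```bash
python3 - <<'E'
from h import *
s=st()
E
```

```text
t5.40 p [0.5159 0.1371 0.0189] rot [-3.141  0.     1.113] q [-0.1   0.66 -0.37  1.95  0.4   0.6  -1.19] F [-7.1  3.   7.5] M [ 0.38  1.34 -0.16] w0.0458 g26
```

Call:
{"name": "play_rows", "arguments": {"motion": [[0,-0.05,0,0,0,0,-0.2],[0,-0.08,0,0,0,0,-0.2],[0,-0.08,0,0,0,0,-0.2],[0,-0.08,0,0,0,0,-0.2],[0,-0.08,0,0,0,0,-0.2]], "squeeze": 80}}

```text
clock: 5.9
position: [0.5159, 0.1372, 0.0192]
tool_rot: [3.141, -0.0, 1.112]
force: [-3.8, 0.1, 9.2]
grip_width: 0.0445
finger_force: 80.2
```

```bash
python3 - <<'E'
from h import *
s=st()
E
```

```text
t5.90 p [0.5159 0.1372 0.0192] rot [ 3.141 -0.     1.112] q [-0.1   0.66 -0.37  1.95  0.4   0.6  -1.19] F [-3.8  0.1  9.2] M [-0.14  0.75 -0.36] w0.0445 g80
```

Call:
{"name": "play_rows", "arguments": {"motion": [[0,0,0,0,0,-0.02,-0.2],[0,0,0,0,0,-0.04,-0.2],[0,0,0,0,0,-0.06,-0.2],[0,0,0,0,0,-0.07,-0.2],[0,0,0,0,0,-0.07,-0.2]]}}

```text
clock: 6.4
position: [0.5161, 0.1371, 0.0192]
tool_rot: [3.141, -0.0, 1.183]
force: [-1.2, 0.1, 6.6]
grip_width: 0.0446
finger_force: 80.8
```

```bash
python3 - <<'E'
from h import *
s=st()
E
```

```text
t6.40 p [0.5161 0.1371 0.0192] rot [ 3.141 -0.     1.183] q [-0.09  0.66 -0.38  1.95  0.42  0.6  -1.14] F [-1.2  0.1  6.6] M [-0.16  0.44  0.1 ] w0.0446 g81
```

```bash
cat > r.py <<'E'
from h import *
M=[];s=observe()
print('t%.2f yaw %.4f F %s M %s g%.0f q5 %.2f q7 %.2f tau7 %.2f'%(s['clock'],s['tool_rot'][2],np.round(s['force'],1),np.round(s['moment'],2),s['finger_force'],s['qpos'][4],s['qpos'][6],s['joint_efforts'][6]))
E
python3 r.py
```

```text
t6.40 yaw 1.1831 F [-1.2  0.1  6.6] M [-0.16  0.44  0.1 ] g81 q5 0.42 q7 -1.14 tau7 0.19
```

Call:
{"name": "play_rows", "arguments": {"motion": [[0,0,0,0,0,-0.02,-0.2],[0,0,0,0,0,-0.04,-0.2],[0,0,0,0,0,-0.06,-0.2],[0,0,0,0,0,-0.07,-0.2],[0,0,0,0,0,-0.07,-0.2]]}}

```text
clock: 6.9
position: [0.5162, 0.1371, 0.0192]
tool_rot: [3.141, -0.0, 1.253]
force: [0.1, -1.6, 5.4]
grip_width: 0.0447
finger_force: 81.0
```

```bash
python3 r.py
```

```text
t6.90 yaw 1.2532 F [ 0.1 -1.6  5.4] M [-0.11  0.38  0.22] g81 q5 0.44 q7 -1.08 tau7 0.07
```

Call:
{"name": "play_rows", "arguments": {"motion": [[0,0,0,0,0,-0.02,-0.2],[0,0,0,0,0,-0.04,-0.2],[0,0,0,0,0,-0.06,-0.2],[0,0,0,0,0,-0.07,-0.2],[0,0,0,0,0,-0.07,-0.2]]}}

```text
clock: 7.4
position: [0.5164, 0.137, 0.0192]
tool_rot: [3.141, -0.0, 1.323]
force: [-0.5, -2.0, 7.1]
grip_width: 0.0448
finger_force: 81.1
```

```bash
python3 r.py
```

```text
t7.40 yaw 1.3232 F [-0.5 -2.   7.1] M [-0.32  0.03  0.37] g81 q5 0.45 q7 -1.03 tau7 -0.08
```

Call:
{"name": "play_rows", "arguments": {"motion": [[0,0,0,0,0,-0.02,-0.2],[0,0,0,0,0,-0.04,-0.2],[0,0,0,0,0,-0.06,-0.2],[0,0,0,0,0,-0.07,-0.2],[0,0,0,0,0,-0.07,-0.2]]}}

```text
clock: 7.9
position: [0.5166, 0.137, 0.0192]
tool_rot: [3.14, -0.0, 1.393]
force: [1.1, -1.8, 6.0]
grip_width: 0.0445
finger_force: 81.6
```

```bash
python3 r.py
```

```text
t7.90 yaw 1.3930 F [ 1.1 -1.8  6. ] M [-0.37 -0.43  0.1 ] g82 q5 0.47 q7 -0.97 tau7 0.15
```

Call:
{"name": "play_rows", "arguments": {"motion": [[0,0,0,0,0,-0.02,-0.2],[0,0,0,0,0,-0.04,-0.2],[0,0,0,0,0,-0.06,-0.2],[0,0,0,0,0,-0.07,-0.2],[0,0,0,0,0,-0.07,-0.2]]}}

```text
clock: 8.4
position: [0.5168, 0.137, 0.0192]
tool_rot: [3.14, -0.0, 1.463]
force: [2.3, -2.8, 5.2]
grip_width: 0.0449
finger_force: 81.5
```

```bash
python3 r.py
```

```text
t8.40 yaw 1.4628 F [ 2.3 -2.8  5.2] M [-0.38 -0.69 -0.02] g81 q5 0.49 q7 -0.92 tau7 0.27
```

Call:
{"name": "play_rows", "arguments": {"motion": [[0,0,0,0,0,-0.02,-0.2],[0,0,0,0,0,-0.04,-0.2],[0,0,0,0,0,-0.05,-0.2],[0,0,0,0,0,-0.05,-0.2],[0,0,0,0,0,-0.05,-0.2]]}}

```text
clock: 8.9
position: [0.5169, 0.137, 0.0192]
tool_rot: [3.14, -0.0, 1.513]
force: [4.0, -1.9, 5.5]
grip_width: 0.0448
finger_force: 81.6
```

```bash
python3 r.py
```

```text
t8.90 yaw 1.5127 F [ 4.  -1.9  5.5] M [-0.5  -0.89 -0.45] g82 q5 0.50 q7 -0.88 tau7 0.41
```

Call:
{"name": "play_rows", "arguments": {"motion": [[0,0,0,0,0,-0.02,-0.2],[0,0,0,0,0,-0.04,-0.2],[0,0,0,0,0,-0.05,-0.2],[0,0,0,0,0,-0.05,-0.2],[0,0,0,0,0,-0.05,-0.2]]}}

```text
clock: 9.4
position: [0.517, 0.137, 0.0192]
tool_rot: [3.14, -0.0, 1.563]
force: [4.2, -2.5, 7.7]
grip_width: 0.0444
finger_force: 81.9
```

```bash
python3 r.py
```

```text
t9.40 yaw 1.5629 F [ 4.2 -2.5  7.7] M [-0.51 -1.05 -0.23] g82 q5 0.51 q7 -0.84 tau7 0.23
```

Call:
{"name": "play_rows", "arguments": {"motion": [[0,0,0,0,0,-0.02,-0.2],[0,0,0,0,0,-0.04,-0.2],[0,0,0,0,0,-0.05,-0.2],[0,0,0,0,0,-0.05,-0.2],[0,0,0,0,0,-0.05,-0.2]]}}

```text
clock: 9.9
position: [0.5172, 0.137, 0.0192]
tool_rot: [3.139, -0.0, 1.613]
force: [8.2, -2.3, 2.2]
grip_width: 0.0447
finger_force: 81.5
```

```bash
python3 r.py
```

```text
t9.90 yaw 1.6130 F [ 8.2 -2.3  2.2] M [-0.43 -1.37 -0.06] g82 q5 0.53 q7 -0.80 tau7 0.15
```

Call:
{"name": "play_rows", "arguments": {"motion": [[0,0,0,0,0,-0.02,-0.2],[0,0,0,0,0,-0.04,-0.2],[0,0,0,0,0,-0.05,-0.2],[0,0,0,0,0,-0.05,-0.2],[0,0,0,0,0,-0.05,-0.2]]}}

```text
clock: 10.4
position: [0.5173, 0.137, 0.0192]
tool_rot: [3.139, -0.0, 1.663]
force: [6.2, -2.6, 7.3]
grip_width: 0.0445
finger_force: 82.2
```

```bash
python3 r.py
```

```text
t10.40 yaw 1.6630 F [ 6.2 -2.6  7.3] M [-0.48 -1.35 -0.  ] g82 q5 0.54 q7 -0.76 tau7 0.06
```

Call:
{"name": "play_rows", "arguments": {"motion": [[0,0,0,0,0,-0.02,-0.2],[0,0,0,0,0,-0.04,-0.2],[0,0,0,0,0,-0.06,-0.2],[0,0,0,0,0,-0.06,-0.2],[0,0,0,0,0,-0.06,-0.2]]}}

```text
clock: 10.9
position: [0.5175, 0.137, 0.0193]
tool_rot: [3.139, -0.0, 1.723]
force: [7.7, -1.7, 5.8]
grip_width: 0.0444
finger_force: 82.2
```

```bash
python3 r.py
```

```text
t10.90 yaw 1.7232 F [ 7.7 -1.7  5.8] M [-0.4  -1.61  0.08] g82 q5 0.55 q7 -0.71 tau7 -0.01
```

Call:
{"name": "play_rows", "arguments": {"motion": [[0,0,0,0,0,-0.02,-0.2],[0,0,0,0,0,-0.04,-0.2],[0,0,0,0,0,-0.06,-0.2],[0,0,0,0,0,-0.06,-0.2],[0,0,0,0,0,-0.06,-0.2]]}}

```text
clock: 11.4
position: [0.5176, 0.137, 0.0193]
tool_rot: [3.139, 0.0, 1.783]
force: [10.2, -1.5, -1.3]
grip_width: 0.0445
finger_force: 82.3
```

```bash
python3 r.py
```

```text
t11.40 yaw 1.7832 F [10.2 -1.5 -1.3] M [-0.39 -2.07  0.18] g82 q5 0.57 q7 -0.66 tau7 -0.01
```

Call:
{"name": "play_rows", "arguments": {"motion": [[0,0,0,0,0,-0.02,-0.2],[0,0,0,0,0,-0.04,-0.2],[0,0,0,0,0,-0.06,-0.2],[0,0,0,0,0,-0.06,-0.2],[0,0,0,0,0,-0.06,-0.2]]}}

```text
clock: 11.9
position: [0.5178, 0.1371, 0.0193]
tool_rot: [3.138, 0.0, 1.843]
force: [9.3, -1.6, 3.6]
grip_width: 0.0446
finger_force: 82.6
```

```bash
python3 r.py
```

```text
t11.90 yaw 1.8432 F [ 9.3 -1.6  3.6] M [-0.31 -2.11  0.11] g83 q5 0.58 q7 -0.62 tau7 -0.09
```

Call:
{"name": "play_rows", "arguments": {"motion": [[0,0,0,0,0,-0.02,-0.2],[0,0,0,0,0,-0.04,-0.2],[0,0,0,0,0,-0.05,-0.2],[0,0,0,0,0,-0.05,-0.2],[0,0,0,0,0,-0.05,-0.2]]}}

```text
clock: 12.4
position: [0.5179, 0.1372, 0.0193]
tool_rot: [3.138, 0.0, 1.892]
force: [11.1, -0.5, -0.3]
grip_width: 0.0447
finger_force: 82.3
```

```bash
python3 r.py
```

```text
t12.40 yaw 1.8922 F [11.1 -0.5 -0.3] M [-0.29 -2.26 -0.7 ] g82 q5 0.59 q7 -0.58 tau7 0.69
```

Call:
{"name": "play_rows", "arguments": {"motion": [[0,0,0,0,0,-0.01,-0.2],[0,0,0,0,0,-0.02,-0.2],[0,0,0,0,0,-0.03,-0.2],[0,0,0,0,0,-0.03,-0.2],[0,0,0,0,0,-0.03,-0.2]]}}

```text
clock: 12.9
position: [0.518, 0.1372, 0.0193]
tool_rot: [3.138, 0.0, 1.922]
force: [11.7, -0.3, 0.8]
grip_width: 0.0451
finger_force: 82.3
```

```bash
python3 r.py
```

```text
t12.90 yaw 1.9224 F [11.7 -0.3  0.8] M [-0.24 -2.42 -0.66] g82 q5 0.60 q7 -0.55 tau7 0.70
```

Call:
{"name": "play_rows", "arguments": {"motion": [[0,0,0,0,0,-0.01,-0.2],[0,0,0,0,0,-0.02,-0.2],[0,0,0,0,0,-0.02,-0.2],[0,0,0,0,0,-0.02,-0.2],[0,0,0,0,0,-0.02,-0.2]]}}

```text
clock: 13.4
position: [0.518, 0.1372, 0.0193]
tool_rot: [3.138, 0.0, 1.942]
force: [11.1, 0.0, -0.6]
grip_width: 0.0447
finger_force: 82.5
```

```bash
python3 r.py
```

```text
t13.40 yaw 1.9424 F [11.1  0.  -0.6] M [-0.27 -2.45 -0.37] g83 q5 0.60 q7 -0.54 tau7 0.40
```

Call:
{"name": "play_rows", "arguments": {"motion": [[0,0,0,0,0,-0.01,-0.2],[0,0,0,0,0,-0.02,-0.2],[0,0,0,0,0,-0.04,-0.2],[0,0,0,0,0,-0.04,-0.2],[0,0,0,0,0,-0.04,-0.2]]}}

```text
clock: 13.9
position: [0.5181, 0.1373, 0.0193]
tool_rot: [3.138, 0.0, 1.983]
force: [12.5, -0.0, 1.5]
grip_width: 0.0446
finger_force: 82.9
```

```bash
python3 r.py
```

```text
t13.90 yaw 1.9829 F [12.5 -0.   1.5] M [ 0.08 -2.57 -0.12] g83 q5 0.61 q7 -0.50 tau7 0.23
```

Call:
{"name": "play_rows", "arguments": {"motion": [[0,0.02,0,0,0,-0.01,-0.2],[0,0.05,0,0,0,-0.02,-0.2],[0,0.1,0,0,0,-0.04,-0.2],[0,0.1,0,0,0,-0.05,-0.2],[0,0.1,0,0,0,-0.05,-0.2]]}}

```text
clock: 14.4
position: [0.5183, 0.1373, 0.0193]
tool_rot: [3.139, 0.001, 2.033]
force: [6.4, -4.0, 5.2]
grip_width: 0.0445
finger_force: 83.3
```

```bash
python3 r.py
```

```text
t14.40 yaw 2.0333 F [ 6.4 -4.   5.2] M [-0.68 -1.31  0.11] g83 q5 0.62 q7 -0.46 tau7 0.21
```

Call:
{"name": "play_rows", "arguments": {"motion": [[0,0,0,0,0,-0.02,-0.2],[0,0,0,0,0,-0.04,-0.2],[0,0,0,0,0,-0.06,-0.2],[0,0,0,0,0,-0.06,-0.2],[0,0,0,0,0,-0.06,-0.2]]}}

```text
clock: 14.9
position: [0.5184, 0.1374, 0.0193]
tool_rot: [3.139, 0.001, 2.093]
force: [7.2, -2.7, 4.2]
grip_width: 0.0449
finger_force: 83.1
```

```bash
python3 r.py
```

```text
t14.90 yaw 2.0934 F [ 7.2 -2.7  4.2] M [-0.3  -1.76  0.24] g83 q5 0.63 q7 -0.41 tau7 -0.26
```

Call:
{"name": "play_rows", "arguments": {"motion": [[0,0,0,0,0,-0.02,-0.2],[0,0,0,0,0,-0.04,-0.2],[0,0,0,0,0,-0.05,-0.2],[0,0,0,0,0,-0.05,-0.2],[0,0,0,0,0,-0.05,-0.2]]}}

```text
clock: 15.4
position: [0.5186, 0.1374, 0.0193]
tool_rot: [3.139, 0.001, 2.143]
force: [8.1, -2.3, 2.9]
grip_width: 0.0447
finger_force: 83.0
```

```bash
python3 r.py
```

```text
t15.40 yaw 2.1432 F [ 8.1 -2.3  2.9] M [-0.31 -1.97  0.17] g83 q5 0.65 q7 -0.37 tau7 -0.12
```

Call:
{"name": "play_rows", "arguments": {"motion": [[0,0,0,0,0,-0.02,-0.2],[0,0,0,0,0,-0.04,-0.2],[0,0,0,0,0,-0.05,-0.2],[0,0,0,0,0,-0.05,-0.2],[0,0,0,0,0,-0.05,-0.2]]}}

```text
clock: 15.9
position: [0.5186, 0.1376, 0.0193]
tool_rot: [3.139, 0.001, 2.194]
force: [10.5, -2.1, 2.8]
grip_width: 0.0445
finger_force: 83.0
```

```bash
python3 r.py
```

```text
t15.90 yaw 2.1936 F [10.5 -2.1  2.8] M [-0.17 -2.21  0.52] g83 q5 0.66 q7 -0.33 tau7 -0.49
```

Call:
{"name": "play_rows", "arguments": {"motion": [[0,0,0,0,0,-0.02,-0.2],[0,0,0,0,0,-0.04,-0.2],[0,0,0,0,0,-0.04,-0.2],[0,0,0,0,0,-0.04,-0.2],[0,0,0,0,0,-0.04,-0.2]]}}

```text
clock: 16.4
position: [0.5188, 0.1377, 0.0193]
tool_rot: [3.138, 0.001, 2.233]
force: [10.9, -0.7, 0.6]
grip_width: 0.0448
finger_force: 82.8
```

```bash
python3 r.py
```

```text
t16.40 yaw 2.2332 F [10.9 -0.7  0.6] M [-0.09 -2.39  0.1 ] g83 q5 0.66 q7 -0.30 tau7 -0.08
```

Call:
{"name": "play_rows", "arguments": {"motion": [[0,0.03,0,0,0,-0.02,-0.2],[0,0.05,0,0,0,-0.03,-0.2],[0,0.05,0,0,0,-0.03,-0.2],[0,0.05,0,0,0,-0.03,-0.2],[0,0.05,0,0,0,-0.03,-0.2]]}}

```text
clock: 16.9
position: [0.5188, 0.1377, 0.0193]
tool_rot: [3.139, 0.001, 2.263]
force: [8.0, -1.7, 2.9]
grip_width: 0.045
finger_force: 83.1
```

```bash
python3 r.py
```

```text
t16.90 yaw 2.2627 F [ 8.  -1.7  2.9] M [-0.37 -1.83 -0.13] g83 q5 0.67 q7 -0.27 tau7 0.17
```

Call:
{"name": "play_rows", "arguments": {"motion": [[0,0,0,0,0,-0.02,-0.2],[0,0,0,0,0,-0.03,-0.2],[0,0,0,0,0,-0.03,-0.2],[0,0,0,0,0,-0.03,-0.2],[0,0,0,0,0,-0.03,-0.2]]}}

```text
clock: 17.4
position: [0.5189, 0.1377, 0.0192]
tool_rot: [3.139, 0.001, 2.292]
force: [8.6, -1.5, 3.0]
grip_width: 0.0445
finger_force: 83.0
```

```bash
python3 r.py
```

```text
t17.40 yaw 2.2921 F [ 8.6 -1.5  3. ] M [-0.06 -1.98 -0.66] g83 q5 0.68 q7 -0.25 tau7 0.61
```

Call:
{"name": "play_rows", "arguments": {"motion": [[0,0,0,0,0,-0.02,-0.2],[0,0,0,0,0,-0.03,-0.2],[0,0,0,0,0,-0.03,-0.2],[0,0,0,0,0,-0.03,-0.2],[0,0,0,0,0,-0.03,-0.2]]}}

```text
clock: 17.9
position: [0.519, 0.1378, 0.0193]
tool_rot: [3.139, 0.001, 2.321]
force: [9.2, -1.3, 1.6]
grip_width: 0.0448
finger_force: 82.9
```

```bash
python3 r.py
```

```text
t17.90 yaw 2.3214 F [ 9.2 -1.3  1.6] M [ 0.14 -2.03 -1.1 ] g83 q5 0.68 q7 -0.22 tau7 1.10
```

The torque has climbed to 1.1 N m, well above a click, so this is the stop, with zero torque at yaw ≈2.25. Now I turn clockwise; the earlier clicks were at about 1.865 and 1.45.

Call:
{"name": "play_rows", "arguments": {"motion": [[0,0,0,0,0,0.04,-0.2],[0,0,0,0,0,0.08,-0.2],[0,0,0,0,0,0.12,-0.2],[0,0,0,0,0,0.15,-0.2],[0,0,0,0,0,0.15,-0.2]]}}

```text
clock: 18.4
position: [0.5186, 0.1375, 0.0193]
tool_rot: [3.14, 0.001, 2.172]
force: [7.0, -4.1, 4.6]
grip_width: 0.0444
finger_force: 83.2
```

```bash
python3 r.py
```

```text
t18.40 yaw 2.1720 F [ 7.  -4.1  4.6] M [-0.64 -1.46  0.14] g83 q5 0.65 q7 -0.35 tau7 -0.83
```

Call:
{"name": "play_rows", "arguments": {"motion": [[0,0,0,0,0,0.05,-0.2],[0,0,0,0,0,0.1,-0.2],[0,0,0,0,0,0.15,-0.2],[0,0,0,0,0,0.2,-0.2],[0,0,0,0,0,0.2,-0.2]]}}

```text
clock: 18.9
position: [0.5181, 0.1372, 0.0192]
tool_rot: [3.14, 0.001, 1.971]
force: [3.6, -6.0, 5.4]
grip_width: 0.0445
finger_force: 83.4
```

```bash
python3 r.py
```

```text
t18.90 yaw 1.9709 F [ 3.6 -6.   5.4] M [-1.23 -0.8  -0.05] g83 q5 0.61 q7 -0.51 tau7 -1.10
```

Call:
{"name": "play_rows", "arguments": {"motion": [[0,0,0,0,0,0.02,-0.2],[0,0,0,0,0,0.04,-0.2],[0,0,0,0,0,0.06,-0.2],[0,0,0,0,0,0.06,-0.2],[0,0,0,0,0,0.06,-0.2]]}}

```text
clock: 19.4
position: [0.518, 0.1372, 0.0192]
tool_rot: [3.141, 0.001, 1.913]
force: [2.7, -5.2, 9.2]
grip_width: 0.0446
finger_force: 83.7
```

```bash
python3 r.py
```

```text
t19.40 yaw 1.9125 F [ 2.7 -5.2  9.2] M [-1.21 -0.31 -0.26] g84 q5 0.59 q7 -0.56 tau7 0.21
```

Call:
{"name": "play_rows", "arguments": {"motion": [[0,0,0,0,0,0.03,-0.2],[0,0,0,0,0,0.06,-0.2],[0,0,0,0,0,0.09,-0.2],[0,0,0,0,0,0.1,-0.2],[0,0,0,0,0,0.1,-0.2]]}}

```text
clock: 19.9
position: [0.5177, 0.1371, 0.0192]
tool_rot: [3.141, 0.001, 1.813]
force: [-1.0, -5.9, 13.5]
grip_width: 0.0446
finger_force: 84.2
```

```bash
python3 r.py
```

```text
t19.90 yaw 1.8130 F [-1.  -5.9 13.5] M [-1.15 -0.13  0.51] g84 q5 0.57 q7 -0.64 tau7 -0.68
```

Call:
{"name": "play_rows", "arguments": {"motion": [[0,0,0,0,0,0.03,-0.2],[0,0,0,0,0,0.06,-0.2],[0,0,0,0,0,0.09,-0.2],[0,0,0,0,0,0.1,-0.2],[0,0,0,0,0,0.1,-0.2]]}}

```text
clock: 20.4
position: [0.5175, 0.137, 0.0192]
tool_rot: [3.141, 0.001, 1.713]
force: [-0.6, -7.4, 9.2]
grip_width: 0.0448
finger_force: 83.9
```

```bash
python3 r.py
```

```text
t20.40 yaw 1.7127 F [-0.6 -7.4  9.2] M [-1.3   0.3   0.12] g84 q5 0.55 q7 -0.72 tau7 -0.41
```

Call:
{"name": "play_rows", "arguments": {"motion": [[0,0,0,0,0,0.03,-0.2],[0,0,0,0,0,0.06,-0.2],[0,0,0,0,0,0.09,-0.2],[0,0,0,0,0,0.12,-0.2],[0,0,0,0,0,0.12,-0.2]]}}

```text
clock: 20.9
position: [0.5172, 0.137, 0.0192]
tool_rot: [-3.142, 0.001, 1.592]
force: [-3.3, -5.9, 14.8]
grip_width: 0.0451
finger_force: 84.3
```

```bash
python3 r.py
```

```text
t20.90 yaw 1.5917 F [-3.3 -5.9 14.8] M [-1.26  0.86 -0.07] g84 q5 0.52 q7 -0.82 tau7 -0.50
```

Call:
{"name": "play_rows", "arguments": {"motion": [[0,0,0,0,0,0.02,-0.2],[0,0,0,0,0,0.04,-0.2],[0,0,0,0,0,0.06,-0.2],[0,0,0,0,0,0.06,-0.2],[0,0,0,0,0,0.06,-0.2]]}}

```text
clock: 21.4
position: [0.517, 0.137, 0.0191]
tool_rot: [-3.141, 0.001, 1.533]
force: [-4.1, -5.0, 15.4]
grip_width: 0.0448
finger_force: 84.4
```

```bash
python3 r.py
```

```text
t21.40 yaw 1.5328 F [-4.1 -5.  15.4] M [-1.15  0.73 -0.25] g84 q5 0.51 q7 -0.86 tau7 0.16
```

Call:
{"name": "play_rows", "arguments": {"motion": [[0,0,0,0,0,0.02,-0.2],[0,0,0,0,0,0.04,-0.2],[0,0,0,0,0,0.06,-0.2],[0,0,0,0,0,0.06,-0.2],[0,0,0,0,0,0.06,-0.2]]}}

```text
clock: 21.9
position: [0.5169, 0.1369, 0.0192]
tool_rot: [-3.141, 0.002, 1.473]
force: [-4.5, -6.1, 16.5]
grip_width: 0.0446
finger_force: 84.5
```

```bash
python3 r.py
```

```text
t21.90 yaw 1.4729 F [-4.5 -6.1 16.5] M [-1.22  1.02 -0.14] g85 q5 0.49 q7 -0.91 tau7 0.12
```

Call:
{"name": "play_rows", "arguments": {"motion": [[0,0,0,0,0,0.02,-0.2],[0,0,0,0,0,0.04,-0.2],[0,0,0,0,0,0.06,-0.2],[0,0,0,0,0,0.06,-0.2],[0,0,0,0,0,0.06,-0.2]]}}

```text
clock: 22.4
position: [0.5167, 0.1369, 0.0191]
tool_rot: [-3.141, 0.002, 1.413]
force: [-5.8, -6.1, 17.0]
grip_width: 0.0444
finger_force: 84.6
```

```bash
python3 r.py
```

```text
t22.40 yaw 1.4131 F [-5.8 -6.1 17. ] M [-1.22  1.16 -0.07] g85 q5 0.48 q7 -0.96 tau7 -0.04
```

Call:
{"name": "play_rows", "arguments": {"motion": [[0,0,0,0,0,0.02,-0.2],[0,0,0,0,0,0.04,-0.2],[0,0,0,0,0,0.06,-0.2],[0,0,0,0,0,0.06,-0.2],[0,0,0,0,0,0.06,-0.2]]}}

```text
clock: 22.9
position: [0.5165, 0.137, 0.0191]
tool_rot: [-3.141, 0.002, 1.354]
force: [-7.4, -5.7, 18.1]
grip_width: 0.0443
finger_force: 84.8
```

```bash
python3 r.py
```

```text
t22.90 yaw 1.3539 F [-7.4 -5.7 18.1] M [-1.12  1.61  0.44] g85 q5 0.46 q7 -1.01 tau7 -0.50
```

Call:
{"name": "play_rows", "arguments": {"motion": [[-0.03,-0.03,-0.03,0,0,0.02,-0.2],[-0.05,-0.05,-0.06,0,0,0.04,-0.2],[-0.05,-0.05,-0.06,0,0,0.05,-0.2],[-0.05,-0.05,-0.06,0,0,0.05,-0.2],[-0.05,-0.05,-0.06,0,0,0.05,-0.2]]}}

```text
clock: 23.4
position: [0.5163, 0.137, 0.0192]
tool_rot: [-3.141, 0.001, 1.303]
force: [-5.1, -7.1, 9.7]
grip_width: 0.0445
finger_force: 83.9
```

```bash
python3 r.py
```

```text
t23.40 yaw 1.3031 F [-5.1 -7.1  9.7] M [-1.24  0.82  0.18] g84 q5 0.45 q7 -1.04 tau7 -0.25
```

Call:
{"name": "play_rows", "arguments": {"motion": [[0,0,0,0,0,0.02,-0.2],[0,0,0,0,0,0.04,-0.2],[0,0,0,0,0,0.05,-0.2],[0,0,0,0,0,0.05,-0.2],[0,0,0,0,0,0.05,-0.2]]}}

```text
clock: 23.9
position: [0.5162, 0.1371, 0.0192]
tool_rot: [-3.141, 0.001, 1.253]
force: [-2.3, -4.4, 4.2]
grip_width: 0.0451
finger_force: 83.2
```

```bash
python3 r.py
```

```text
t23.90 yaw 1.2527 F [-2.3 -4.4  4.2] M [-0.86  0.73  0.16] g83 q5 0.44 q7 -1.08 tau7 -0.17
```

Call:
{"name": "play_rows", "arguments": {"motion": [[0,0,0,0,0,0.02,-0.2],[0,0,0,0,0,0.04,-0.2],[0,0,0,0,0,0.05,-0.2],[0,0,0,0,0,0.05,-0.2],[0,0,0,0,0,0.05,-0.2]]}}

```text
clock: 24.4
position: [0.5161, 0.1371, 0.0192]
tool_rot: [-3.141, 0.001, 1.203]
force: [-6.5, -5.6, 10.5]
grip_width: 0.0444
finger_force: 84.0
```

```bash
python3 r.py
```

```text
t24.40 yaw 1.2028 F [-6.5 -5.6 10.5] M [-1.27  1.12 -0.02] g84 q5 0.42 q7 -1.12 tau7 -0.10
```

Call:
{"name": "play_rows", "arguments": {"motion": [[0,0,0,0,0,0.02,-0.2],[0,0,0,0,0,0.04,-0.2],[0,0,0,0,0,0.05,-0.2],[0,0,0,0,0,0.05,-0.2],[0,0,0,0,0,0.05,-0.2]]}}

```text
clock: 24.9
position: [0.5159, 0.1372, 0.0192]
tool_rot: [-3.141, 0.001, 1.153]
force: [-4.3, -2.8, 3.8]
grip_width: 0.0447
finger_force: 83.2
```

```bash
python3 r.py
```

```text
t24.90 yaw 1.1527 F [-4.3 -2.8  3.8] M [-0.48  1.07 -0.01] g83 q5 0.41 q7 -1.16 tau7 0.13
```

Call:
{"name": "play_rows", "arguments": {"motion": [[0,0,0,0,0,0.02,-0.2],[0,0,0,0,0,0.04,-0.2],[0,0,0,0,0,0.05,-0.2],[0,0,0,0,0,0.05,-0.2],[0,0,0,0,0,0.05,-0.2]]}}

```text
clock: 25.4
position: [0.5158, 0.1372, 0.0193]
tool_rot: [-3.141, 0.001, 1.103]
force: [-7.6, -3.7, 8.4]
grip_width: 0.0444
finger_force: 83.8
```

```bash
python3 r.py
```

```text
t25.40 yaw 1.1027 F [-7.6 -3.7  8.4] M [-0.88  1.28 -0.09] g84 q5 0.40 q7 -1.20 tau7 0.09
```

Call:
{"name": "play_rows", "arguments": {"motion": [[0,0,0,0,0,0.02,-0.2],[0,0,0,0,0,0.04,-0.2],[0,0,0,0,0,0.04,-0.2],[0,0,0,0,0,0.04,-0.2],[0,0,0,0,0,0.04,-0.2]]}}

```text
clock: 25.9
position: [0.5158, 0.1373, 0.0192]
tool_rot: [-3.14, 0.001, 1.062]
force: [-6.4, -2.5, 6.7]
grip_width: 0.0446
finger_force: 83.6
```

```bash
python3 r.py
```

```text
t25.90 yaw 1.0620 F [-6.4 -2.5  6.7] M [-0.74  1.34 -0.7 ] g84 q5 0.39 q7 -1.23 tau7 0.72
```

Call:
{"name": "play_rows", "arguments": {"motion": [[0,0,0,0,0,0.02,-0.2],[0,0,0,0,0,0.03,-0.2],[0,0,0,0,0,0.03,-0.2],[0,0,0,0,0,0.03,-0.2],[0,0,0,0,0,0.03,-0.2]]}}

```text
clock: 26.4
position: [0.5157, 0.1373, 0.0192]
tool_rot: [-3.14, 0.001, 1.033]
force: [-7.5, -2.9, 7.7]
grip_width: 0.0445
finger_force: 83.7
```

```bash
python3 r.py
```

```text
t26.40 yaw 1.0325 F [-7.5 -2.9  7.7] M [-0.73  1.47 -0.33] g84 q5 0.38 q7 -1.25 tau7 0.41
```

Call:
{"name": "play_rows", "arguments": {"motion": [[0,0,0,0,0,0.02,-0.2],[0,0,0,0,0,0.03,-0.2],[0,0,0,0,0,0.03,-0.2],[0,0,0,0,0,0.03,-0.2],[0,0,0,0,0,0.03,-0.2]]}}

```text
clock: 26.9
position: [0.5156, 0.1373, 0.0192]
tool_rot: [-3.14, 0.001, 1.003]
force: [-7.4, -2.3, 8.1]
grip_width: 0.0444
finger_force: 83.8
```

```bash
python3 r.py
```

```text
t26.90 yaw 1.0029 F [-7.4 -2.3  8.1] M [-0.75  1.48 -0.18] g84 q5 0.37 q7 -1.28 tau7 0.13
```

Call:
{"name": "play_rows", "arguments": {"motion": [[0,0,0,0,0,0.02,-0.2],[0,0,0,0,0,0.03,-0.2],[0,0,0,0,0,0.03,-0.2],[0,0,0,0,0,0.03,-0.2],[0,0,0,0,0,0.03,-0.2]]}}

```text
clock: 27.4
position: [0.5156, 0.1373, 0.0192]
tool_rot: [-3.14, 0.001, 0.973]
force: [-8.1, -3.2, 8.8]
grip_width: 0.0445
finger_force: 83.8
```

```bash
python3 r.py
```

```text
t27.40 yaw 0.9731 F [-8.1 -3.2  8.8] M [-0.74  1.65  0.04] g84 q5 0.36 q7 -1.30 tau7 -0.06
```

Call:
{"name": "play_rows", "arguments": {"motion": [[0,0,0,0,0,0.02,-0.2],[0,0,0,0,0,0.02,-0.2],[0,0,0,0,0,0.02,-0.2],[0,0,0,0,0,0.02,-0.2],[0,0,0,0,0,0.02,-0.2]]}}

```text
clock: 27.9
position: [0.5155, 0.1374, 0.0192]
tool_rot: [-3.14, 0.001, 0.953]
force: [-8.3, -3.6, 10.4]
grip_width: 0.0444
finger_force: 83.9
```

```bash
python3 r.py
```

```text
t27.90 yaw 0.9534 F [-8.3 -3.6 10.4] M [-0.58  1.81  0.24] g84 q5 0.36 q7 -1.31 tau7 -0.20
```

Third rest is confirmed at yaw ≈0.975. The rests are at 2.25, 1.86, 1.42 and 0.975, too close together to hide another click. I'll return to zero torque and release.

Call:
{"name": "play_rows", "arguments": {"motion": [[0,0,0,0,0,-0.02,-0.2],[0,0,0,0,0,-0.02,-0.2],[0,0,0,0,0,-0.02,-0.2],[0,0,0,0,0,-0.02,-0.2],[0,0,0,0,0,-0.02,-0.2]], "squeeze": 20}}

```text
clock: 28.4
position: [0.5156, 0.1374, 0.0192]
tool_rot: [-3.14, 0.001, 0.973]
force: [-8.7, -2.8, 9.1]
grip_width: 0.0445
finger_force: 83.9
```

```bash
python3 r.py
```

```text
t28.40 yaw 0.9734 F [-8.7 -2.8  9.1] M [-0.63  1.59  0.08] g84 q5 0.36 q7 -1.30 tau7 -0.12
```

Call:
{"name": "play_rows", "arguments": {"motion": [[0,0,0,0,0,0,0.2],[0,0,0,0,0,0,0.5],[0,0,0,0,0,0,0.8],[0,0,0,0,0,0,1],[0,0,0,0,0,0,1]]}}

```text
clock: 28.9
position: [0.5167, 0.1375, 0.0193]
tool_rot: [3.142, -0.0, 0.973]
force: [0.4, -0.2, -0.0]
grip_width: 0.0854
finger_force: 0.0
```

Call:
{"name": "play_rows", "arguments": {"motion": [[0,0,0,0,0,0,1],[0,0,-2,0,0,0,1],[0,0,-5,0,0,0,1],[0,0,-8,0,0,0,1],[0,0,-11,0,0,0,1]]}}

```text
clock: 29.4
position: [0.5164, 0.1374, 0.1305]
tool_rot: [-3.141, 0.0, 0.973]
force: [0.1, -0.4, 0.6]
grip_width: 0.0854
finger_force: 0.0
```

```bash
python3 - <<'E'
from h import *
s=st(); print(delta(s,(.520,-.007,.15)))
E
```

```text
t29.40 p [0.5164 0.1374 0.1305] rot [-3.141  0.     0.973] q [-0.06  0.49 -0.41  1.89  0.26  0.82 -1.21] F [ 0.1 -0.4  0.6] M [0.   0.01 0.05] w0.0854 g0
[-11.74   8.43  -1.95]
```

Call:
{"name": "play_rows", "arguments": {"motion": [[-2.4,1.7,-2,0,0,0,0.5],[-4.8,3.4,-2,0,0,0,0],[-7.2,5.1,-2,0,0,0,-0.5],[-9.6,6.8,-2,0,0,0,-1],[-11.7,8.4,-2,0,0,0,-1]]}}

```text
clock: 29.9
position: [0.52, -0.0081, 0.1494]
tool_rot: [3.141, 0.0, 0.972]
force: [0.1, 0.3, -0.6]
grip_width: 0.0124
finger_force: 0.0
```

Call:
{"name": "play_rows", "arguments": {"motion": [[0,0,2,0,0,0,-1],[0,0,4,0,0,0,-1],[0,0,6,0,0,0,-1],[0,0,8,0,0,0,-1],[0,0,8.5,0,0,0,-1]]}}

```text
clock: 30.4
position: [0.5191, -0.0066, 0.0627]
tool_rot: [-3.14, 0.001, 0.973]
force: [-0.9, 0.7, -0.8]
grip_width: 0.0
finger_force: 0.0
```

```bash
python3 - <<'E'
from h import *
p,d=viewer.grab_frame('side'); s=st(); print(delta(s,(.520,-.007,.034)))
cv2.imwrite('pics/d.png',cv2.resize(p[180:300,270:390][:,:,::-1],None,fx=5,fy=5,interpolation=2))
i=viewer.camera_info('side')
def X(u,v): c,r=ray(i,u,v); return c+r*d[v,u]
pts=np.array([[u,v,*X(u,v)] for v in range(215,260) for u in range(310,360)])
c=pts[(np.hypot(pts[:,2]-.52,pts[:,3]+.007)<.04)&(pts[:,4]>.06)&(pts[:,4]<.13)]
for u in range(322,346,2):
    a=c[c[:,0]==u]
    print(u,[tuple(np.round(r[[1,3,4]],3)) for r in a[::3]])
E
```

```text
t30.45 p [ 0.5193 -0.0065  0.063 ] rot [-3.14e+00  1.00e-03  9.73e-01] q [ 0.16  0.57 -0.35  1.97  0.31  0.66 -0.98] F [ 0.6 -0.8 -0.8] M [0.02 0.05 0.03] w-0.0003 g0
[0.   0.09 2.9 ]
322 []
324 []
326 [(np.float64(248.0), np.float64(-0.002), np.float64(0.06))]
328 [(np.float64(247.0), np.float64(-0.007), np.float64(0.06)), (np.float64(251.0), np.float64(0.011), np.float64(0.061))]
330 [(np.float64(223.0), np.float64(-0.009), np.float64(0.13)), (np.float64(227.0), np.float64(-0.001), np.float64(0.124)), (np.float64(231.0), np.float64(0.001), np.float64(0.113)), (np.float64(234.0), np.float64(-0.001), np.float64(0.104)), (np.float64(244.0), np.float64(-0.005), np.float64(0.072)), (np.float64(247.0), np.float64(0.005), np.float64(0.069)), (np.float64(250.0), np.float64(0.005), np.float64(0.061))]
332 [(np.float64(227.0), np.float64(0.005), np.float64(0.128)), (np.float64(231.0), np.float64(0.004), np.float64(0.116)), (np.float64(234.0), np.float64(0.001), np.float64(0.106)), (np.float64(243.0), np.float64(-0.013), np.float64(0.069)), (np.float64(246.0), np.float64(0.002), np.float64(0.
[... 931 characters left out ...]
4(0.008), np.float64(0.061))]
338 [(np.float64(227.0), np.float64(0.003), np.float64(0.128)), (np.float64(230.0), np.float64(0.003), np.float64(0.12)), (np.float64(233.0), np.float64(-0.0), np.float64(0.109)), (np.float64(244.0), np.float64(-0.014), np.float64(0.068)), (np.float64(247.0), np.float64(0.003), np.float64(0.07)), (np.float64(250.0), np.float64(0.001), np.float64(0.06))]
340 [(np.float64(226.0), np.float64(-0.002), np.float64(0.129)), (np.float64(229.0), np.float64(-0.001), np.float64(0.12)), (np.float64(232.0), np.float64(-0.002), np.float64(0.111)), (np.float64(246.0), np.float64(-0.016), np.float64(0.061))]
342 [(np.float64(249.0), np.float64(-0.004), np.float64(0.06))]
344 []
```

View pics/d.png

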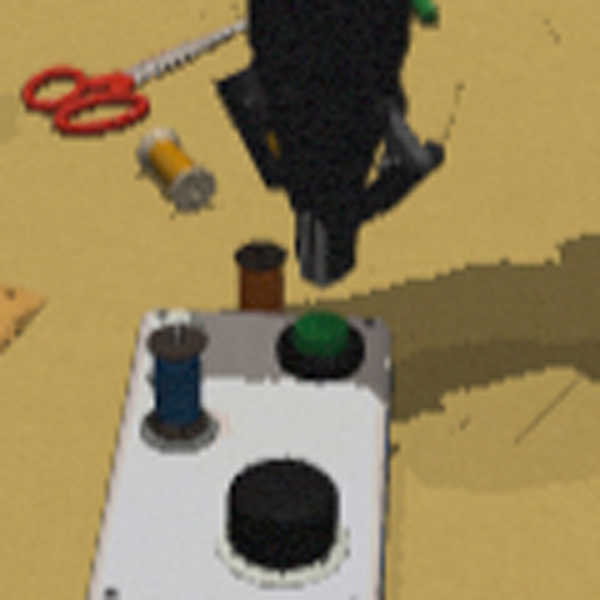

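The shut fingertips are at about (334,237), z≈0.10, directly above the green button at (334,246), top ≈0.071. Contact should come after roughly 27 mm.

Call:
{"name": "play_rows", "arguments": {"motion": [[0,0,0.8,0,0,0,-1],[0,0,1.6,0,0,0,-1],[0,0,2.2,0,0,0,-1],[0,0,2.5,0,0,0,-1],[0,0,2.5,0,0,0,-1]]}}

```text
clock: 30.95
position: [0.52, -0.0065, 0.039]
tool_rot: [-3.141, 0.0, 0.973]
force: [-0.4, -0.8, -0.5]
grip_width: -0.0001
finger_force: 0.0
```

Call:
{"name": "play_rows", "arguments": {"motion": [[0,0,0.1,0,0,0,-1],[0,0,0.2,0,0,0,-1],[0,0,0.3,0,0,0,-1],[0,0,0.3,0,0,0,-1],[0,0,0.3,0,0,0,-1]]}}

```text
clock: 31.45
position: [0.5203, -0.0066, 0.0364]
tool_rot: [3.141, -0.0, 0.973]
force: [1.1, 0.1, 1.9]
grip_width: -0.0002
finger_force: 0.7
```

Call:
{"name": "play_rows", "arguments": {"motion": [[0,0,0.1,0,0,0,-1],[0,0,0.2,0,0,0,-1],[0,0,0.3,0,0,0,-1],[0,0,0.3,0,0,0,-1],[0,0,0.3,0,0,0,-1]]}}

```text
clock: 31.95
position: [0.5203, -0.0066, 0.0333]
tool_rot: [3.141, -0.0, 0.973]
force: [0.2, -0.7, 3.3]
grip_width: -0.0002
finger_force: 1.6
```

Call:
{"name": "play_rows", "arguments": {"motion": [[0,0,0.1,0,0,0,-1],[0,0,0.15,0,0,0,-1],[0,0,0.2,0,0,0,-1],[0,0,0.2,0,0,0,-1],[0,0,0.2,0,0,0,-1]]}}

```text
clock: 32.45
position: [0.5203, -0.0066, 0.0313]
tool_rot: [3.142, -0.0, 0.973]
force: [1.7, -0.1, 4.1]
grip_width: -0.0002
finger_force: 2.1
```

Call:
{"name": "play_rows", "arguments": {"motion": [[0,0,0.05,0,0,0,-1],[0,0,0.1,0,0,0,-1],[0,0,0.1,0,0,0,-1],[0,0,0.1,0,0,0,-1],[0,0,0.1,0,0,0,-1]]}}

```text
clock: 32.95
position: [0.5203, -0.0066, 0.0304]
tool_rot: [3.141, -0.0, 0.973]
force: [0.5, 0.1, 8.5]
grip_width: -0.0001
finger_force: 4.0
```

Call:
{"name": "play_rows", "arguments": {"motion": [[0,0,0.05,0,0,0,-1],[0,0,0.08,0,0,0,-1],[0,0,0.08,0,0,0,-1],[0,0,0.08,0,0,0,-1],[0,0,0.08,0,0,0,-1]]}}

```text
clock: 33.45
position: [0.5203, -0.0066, 0.0302]
tool_rot: [3.141, -0.0, 0.973]
force: [-4.0, -1.3, 21.4]
grip_width: -0.0002
finger_force: 10.9
```

Call:
{"name": "play_rows", "arguments": {"motion": [[0,0,-0.5,0,0,0,-1],[0,0,-2,0,0,0,-1],[0,0,-5,0,0,0,-1],[0,0,-8,0,0,0,-1],[0,0,-11,0,0,0,-1]]}}

```text
clock: 33.95
position: [0.5195, -0.0065, 0.1403]
tool_rot: [-3.14, 0.001, 0.973]
force: [-0.3, 0.2, -0.5]
grip_width: -0.0002
finger_force: 0.0
```

Call:
{"name": "play_rows", "arguments": {"motion": [[0,0,-1,0,0,0,-1],[0,0,-1,0,0,0,-1],[0,0,-1,0,0,0,-1],[0,0,-1,0,0,0,-1],[0,0,-1,0,0,0,-1]]}}

```text
clock: 34.45
position: [0.5196, -0.0065, 0.1484]
tool_rot: [-3.14, 0.001, 0.973]
force: [0.2, 0.2, -0.3]
grip_width: -0.0001
finger_force: 0.0
```

```bash
python3 - <<'E'
from h import *
p,d=viewer.grab_frame('side'); st()
cv2.imwrite('pics/e.png',p[150:390,200:440][:,:,::-1])
i=viewer.camera_info('side'); o=np.load('side0.npz')
print('button z',[ (lambda c,r:(c+r*d[v,334])[2])(*ray(i,334,v)).round(4) for v in(245,246,247)])
for n,(x0,y0,x1,y1) in dict(red=(285,315,305,345),tape=(316,190,342,214),orange=(314,226,330,243)).items(): print(n,np.abs(p[y0:y1,x0:x1].astype(int)-o['p'][y0:y1,x0:x1]).mean())
E
```

```text
t34.50 p [ 0.5197 -0.0065  0.1486] rot [-3.14e+00  1.00e-03  9.73e-01] q [ 0.21  0.44 -0.4   1.91  0.23  0.84 -0.91] F [ 0.2  0.  -0.1] M [-0.01  0.02  0.01] w0.0000 g0
button z [np.float64(0.0702), np.float64(0.0695), np.float64(0.0706)]
red 5.478888888888889
tape 34.85470085470085
orange 11.873774509803921
```

View pics/e.png

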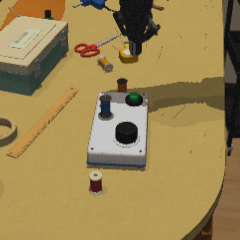

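The red spool at crop (96,183) and the brown-orange spool at (122,86) are still in place. The tape measure is partly hidden behind the gripper, which explains its pixel difference. The button is up and the arm touches nothing.

```bash
python3 -c "
from workcell import bot
print(bot.job_done())"
```

```text
the job is handed in; nothing more can be done
None
```

Job handed in: I turned the knob anticlockwise to its stop (felt at about 1.1 N m), then clockwise three clicks and let go; I then pressed the green button fully down and released it, with both spools still in place and the tape measure never touched.

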